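# Serve a lump of rock sugar with the sprung tongs

## Robot

A 6-joint arm with a two-finger parallel gripper is mounted at the origin on the work surface. World frame = base frame: x ahead of the robot, y to its left, z up, the work surface at z = 0. Lengths are in m, angles in rad, forces in N, time in s.
With the tool pointing down it reaches from about 0.35 to 0.775 m from the base axis. Payload 7.3 kg.
Tool frame: the origin (TCP) lies midway between the tips of the shut fingers; the grasp point (between the pads) lies 19 mm behind it; y points along the fingers, x is the direction in which the jaws open and shut, and the axes are right-handed (so a half turn about y gives the same grasp; the last joint's range is limited). The gripper opens to 92 mm and grips with 3 to 60 N. Pads are 19 mm wide; open, the fingers measure 130 mm over their backs; the gripper's body (75 mm by 190 mm) begins 47 mm behind the grasp point.
Start: joints at [1.038, 0.342, 1.524, -0, 1.275, -0.146], TCP at [0.198, 0.486, 0.227] pointing down, gripper open.
Joint ranges: [-2.53, 2.53], [-0.77, 2.02], [0.04, 2.7], [-1, 4.14], [0.28, 2.66], [-3.11, 3.11]. Speed limits (rad/s): [2.57, 2.57, 3.14, 3.14, 3.14, 3.14].

## Interface

Orientations are given as a unit quaternion [x, y, z, w].
In Python, from station import manip, vision, ticket, models gives the robot as it stands.
- The arm moves only by the tool carry_out, never from a script. Its argument "series" is a list of rows, each a list of 3 entries, a list of its own where there are three numbers: the shift along the tool's x, y, z in mm, then the turn about the tool's y in degrees, then the opening, from 0 (shut) to 1 (fully open). In form: [[[dx, dy, dz], roll, fingers], ...]. A call has exactly 5 rows; each row is the pose to reach, as a shift and turn from the pose commanded when the call began, along the tool's axes at that moment; what a row does not reach only later rows make up. A row lasts 1/8 s, in which the tool goes at most 62.5 mm and 10.7 degrees, less where a joint would pass 70% of its speed; a pose out of reach is approached as far as the arm can. A call with a gripper value outside its range is refused whole. The fingers move at their own pace and stop on an object; "grip_force" is the grip in N (left out, the last holds). Time passes only in rows, so rows that repeat a pose let the fingers close, or fill a call up. It gives the time, the measured TCP pose, the force and the opening at its end, in the units of the state.
- manip.read_state(): the state, without advancing time (a new reading comes with each control period).
- vision.capture(name): name is "side" or "top" or "wrist"; returns a dict with "img" (480x640x3 uint8, red, green, blue), "fx", "fy", "cx", "cy" (pixels), "extrinsics" (4x4, takes a point from camera to world coordinates); the wrist camera has in their place "tool_from_camera" (4x4, takes a point from camera to tool coordinates, whose origin is the TCP and whose axes are the tool frame's). Camera axes: x right, y down, z forward; pixel columns grow to the right and rows downward; lengths in m; the calibration is good to about 2 mm. A picture is of the moment at which its call begins: read the wrist's pose just before it. There is no depth.
- ticket.hand_in(): hands the job in, once; it reports no verdict.
Trained networks look in a picture, given as the dict that the camera call returned (one of the last four; its "shot" number tells which), for a name from the list of things; names that differ only in an ending like _2 or _b are one class to them, and where a whole thing is asked for, a point or a joint stands for the part that bears it (a point fixed in the world has none). Each returns a list of dicts, best first, with "score" (0 to 1); they miss things now and then, are a little off and sometimes report something else, mostly with a low value. They report only what shows in the picture. A call takes as long as a camera call.
- models.recognise(picture, target): "position" ([column, row] in pixels, amid what is visible of it).
- models.silhouettes(picture, target): "pixels" (480x640 bool, what is visible of it) and "position" ([column, row] in pixels, amid what is visible of it).
The state is a dict: "clock": time; "q": joint angles; "joint_velocities": joint speeds; "joint_efforts": joint torques, N m; "tcp_pos": TCP position; "ee_rot": TCP orientation; "ft_force": force on the tool from outside, world axes, zero at the start; "moment": the same for the moment, N m; "opening": finger opening in m.
Only numpy, scipy, OpenCV 4.12 (cv2) and the standard library are available. Lean on these libraries where they do the work, as an engineer would, in place of code of your own. Each camera call takes 0.05 s, during which the arm holds its last target.

## Task

Using the wooden tongs, never the gripper itself, pick the lump of rock sugar off the wooden board and set it down gently, without dropping it, in the flat middle of the top saucer. Then lay the tongs flat back on their rubber mat and let go, with the saucers left about where they stand and the creamer left standing.

Things in the scene. Friction and masses are not known exactly. Their poses are not given: they have to be found in the camera images.
- tongs_grip (a point): Bamboo sprung tongs, loose, 180 mm long, 28 mm tall, 60 g, lying on the rubber mat, arms opening sideways. The point is where to squeeze: midway between the arms, half-way up their 18 mm tall band, 19 mm above the tongs' underside (10 mm of air under the band). x to the tips, y across, z up. Bow end 89 mm behind, tips 95 mm ahead. 53 mm over the finger flats (26 mm long) when open.
- blade_l (a joint): How far each tongs arm is squeezed in, rad: 0 open (tips 58 mm apart), about 0.10 on the lump, 0.17 the stop; both arms move alike, hinged 70 mm behind tongs_grip. Sprung open: at tongs_grip they start to move at 5 N, reach the lump at 8 N; squeeze 20 to 30 N to grip it firmly. Width there: 53 mm open, 48 mm a light hold with tips 48 mm apart, 39 mm on the lump. Eased, they spring open.
- tongs_tips (a point): Point midway between the blades at the tongs' tips, where the thing to be gripped should be: 82 mm ahead of tongs_grip, 14 mm above the tongs' underside. Blades 26 mm long, 28 mm tall, reaching 10 mm lower than the arms behind them. Axes as tongs_grip; fixed to the bow end.
- lump_center (a point): The rock sugar lump, loose, off-white, an 11-sided rounded drum 28 mm across and 26 mm tall, 15 g; the point is its centre, 13 mm above its foot. It stands on the board; beside it on the board stands a thinner, taller cork stopper (22 mm across, 30 mm tall), which is not wanted.
- board: Low wooden board, fixed, 150 x 140 x 12 mm; origin at the centre of its underside on the table, top 12 mm above it, x along the 150 mm side.
- saucer_well (a point): Two nested cream melamine saucers (one loose piece of 350 g, 142 mm across); the point is the centre of the top saucer's flat inner floor (flat to 44 mm from the centre), 16 mm above the table; from there the dish rises to a rim 24 mm above the table.
- mat: Thin dark rubber mat, fixed, 200 x 110 x 4 mm, on which the tongs lie lengthwise; origin at the centre of its underside on the table, top 4 mm above it, x along the 200 mm side.
- creamer: Small white ceramic creamer, 78 mm tall, 68 mm wide, with a broken handle, standing farther from the robot; origin at the centre of its underside. Leave it standing.

How it is judged:
By the outcome, as a careful person would: the job done as asked, in the order asked, and still so for the second after the job is handed in, with the robot touching nothing.
It also fails if it takes over 58 s, if anything falls off the work surface, if the arm or the gripper's body presses on something with over 40 N, if the wrist force passes 120 N, or if a joint passes its speed limit or range.

## Working session

There is one attempt and no reset: what is moved stays moved. The work goes in short steps, Python scripts to look and compute and a tool call to move; the robot and the scene stay as the last step left them, time stands still between calls to the robot, and variables do not carry over. Pictures are saved under pics/ and viewed, and the job is handed in when it is done.

Besides the shell and the picture viewer there is one more tool, called after "Emit:" in YAML: its name, and indented under it one key for each argument. carry_out: Moves the arm, as the interface text tells. Its arguments: {"type":"object","properties":{"series":{"type":"array","items":{"type":"array"}},"grip_force":{"type":"number"}},"required":["series"]}

```bash
ls; mkdir -p pics; cat > h.py <<'E'
import sys; sys.path.insert(0,'.')
import numpy as np, cv2
from scipy.spatial.transform import Rotation as R
from station import manip, vision, ticket, models
def cap(n,fn=None):
    s=manip.read_state(); p=vision.capture(n)
    if n=='wrist':
        T=np.eye(4);T[:3,:3]=R.from_quat(s['ee_rot']).as_matrix();T[:3,3]=s['tcp_pos']
        p['E']=T@np.array(p['tool_from_camera'])
    else: p['E']=np.array(p['extrinsics'])
    if fn: cv2.imwrite('pics/'+fn+'.png',p['img'][:,:,::-1])
    return p
def px2w(p,uv,z):
    d=p['E'][:3,:3]@np.array([(uv[0]-p['cx'])/p['fx'],(uv[1]-p['cy'])/p['fy'],1.]);o=p['E'][:3,3]
    return o+d*(z-o[2])/d[2]
def w2px(p,w):
    c=np.linalg.inv(p['E'])@np.append(w,1); return np.array([p['fx']*c[0]/c[2]+p['cx'],p['fy']*c[1]/c[2]+p['cy']])
E
python3 - <<'E'
from h import *
s=manip.read_state();print(s)
Z=dict(tongs_grip=.023,lump_center=.025,board=.012,saucer_well=.02,mat=.004,creamer=.04)
for n in ['top','side','wrist']:
    p=cap(n,n+'0')
    print(n,p['E'].round(3).tolist())
    for t in Z:
        for d in models.recognise(p,t)[:2]:
            print(t,round(d['score'],2),np.round(d['position']),px2w(p,d['position'],Z[t]).round(3))
E
```

```text
pics
{'clock': 0.0, 'q': array([ 1.03801316e+00,  3.42714094e-01,  1.52502681e+00, -1.40008259e-05,
        1.27539946e+00, -1.46013061e-01]), 'joint_velocities': array([ 7.37220287e-04, -8.31550330e-06, -1.36393854e-03, -1.31990220e-03,
       -5.35593406e-04,  1.00782043e-03]), 'joint_efforts': array([ 2.68874510e-04, -4.31248319e+01, -2.44213575e+01,  7.17106042e-02,
        5.60665154e-02, -9.83144105e-05]), 'tcp_pos': array([0.19780718, 0.48586396, 0.22604603]), 'ee_rot': array([ 0.58700996,  0.39409814, -0.3950814 , -0.58652933]), 'ft_force': array([0.16307313, 0.8364192 , 0.47986474]), 'moment': array([-0.02206867,  0.01176587,  0.01344902]), 'opening': 0.09159171203391038}
top [[0.023, -0.998, 0.054, 0.551], [-0.999, -0.021, 0.039, -0.021], [-0.037, -0.054, -0.998, 0.892], [0.0, 0.0, 0.0, 1.0]]
tongs_grip 0.66 [308. 330.] [0.444 0.045 0.023]
lump_center 0.69 [496. 280.] [ 0.543 -0.295  0.025]
board 0.82 [480. 274.] [ 0.555 -0.269  0.012]
saucer_well 0.86 [197. 266.] [0.557 0.257 0.02 ]
mat 0.8 [327. 314.] [0.472 0.013 0.004]
creamer 0.68 [386. 143.] [ 0.79  -0.089  0.04 ]
side [[0.829, -0.41, 0.38, 0.261], [-0.559, -0.627, 0.542, -0.519], [0.016, -0.662, -0.749, 0.751], [0.0, 0.0, 0.0, 1.0]]
tongs_grip 0.96 [236. 274.] [0.478 0.008 0.023]
lump_center 0.89 [389. 401.] [ 0.544 -0.289  0.025]
board 0.88 [380. 406.] [ 0.535 -0.284  0.012]
board 0.65 [238. 273.] [0.485 0.017 0.012]
saucer_well 0.85 [206. 166.] [0.555 0.262 0.02 ]
mat 0.74 [234. 291.] [ 0.466 -0.004  0.004]
mat 0.64 [208. 168.] [0.561 0.272 0.004]
creamer 0.91 [431. 222.] [ 0.795 -0.085  0.04 ]
wrist [[0.377, 0.898, 0.226, 0.138], [0.926, -0.366, -0.092, 0.511], [0.001, 0.244, -0.97, 0.385], [0.0, 0.0, 0.0, 1.0]]
```

View pics/top0.png

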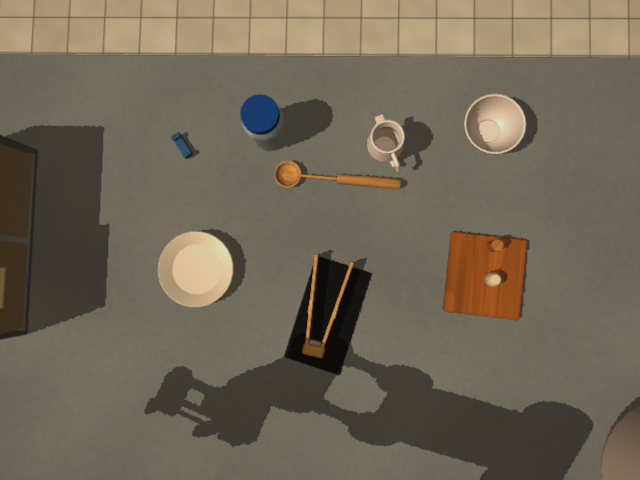

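View pics/side0.png

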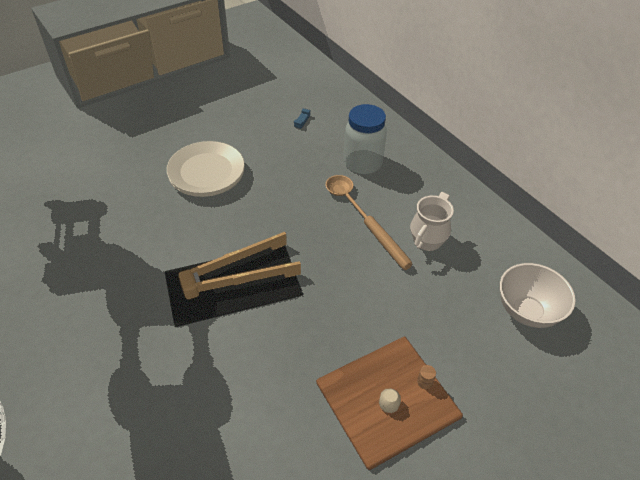

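View pics/wrist0.png

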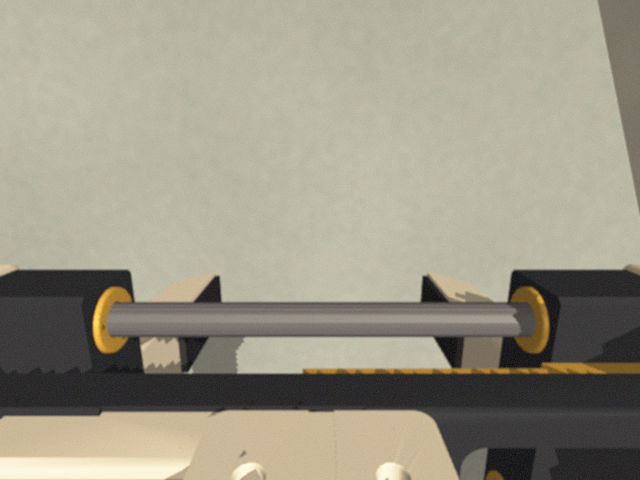

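```bash
python3 - <<'E'
from h import *
s=manip.read_state();print(s['clock'],R.from_quat(s['ee_rot']).as_matrix().round(3))
for n in ['top','side']:
    p=cap(n); out=p['img'].copy()
    for t,z in [('tongs_grip',.023),('lump_center',.025),('saucer_well',.02),('board',.012)]:
        r=models.silhouettes(p,t)
        if not r: print(n,t,'none');continue
        m=r[0]['pixels'].astype(np.uint8); cs,_=cv2.findContours(m,0,2)
        c=max(cs,key=cv2.contourArea); (u,v),(w,h),a=cv2.minAreaRect(c)
        x0,y0,bw,bh=cv2.boundingRect(c)
        M=cv2.moments(m,True); cen=(M['m10']/M['m00'],M['m01']/M['m00'])
        print(n,t,round(r[0]['score'],2),'rect',np.round([u,v,w,h,a],1),'bb',(x0,y0,bw,bh),'cen',np.round(cen,1),px2w(p,cen,z).round(4),'bbc',px2w(p,(x0+bw/2-.5,y0+bh/2-.5),z).round(4))
        cv2.drawContours(out,cs,-1,(0,255,0),1)
    crop={'top':(280,240,100,130),'side':(160,220,150,110)}[n]
    x,y,w,h=crop
    cv2.imwrite(f'pics/{n}_t.png',cv2.resize(p['img'][y:y+h,x:x+w,::-1],None,fx=4.5 if n=='top' else 5,fy=4.5 if n=='top' else 5,interpolation=2))
    cv2.imwrite(f'pics/{n}_o.png',out[:,:,::-1])
E
```

```text
1.05 [[ 0.377  0.    -0.926]
 [ 0.926  0.     0.377]
 [ 0.    -1.    -0.   ]]
top tongs_grip 0.59 rect [320.4 307.2  38.6  99.2  14.8] bb (302, 255, 50, 102) cen [318.8 317.2] [0.4683 0.0265 0.023 ] bbc [0.4901 0.0129 0.023 ]
top lump_center 0.61 rect [492.3 278.8  14.1  13.4  45. ] bb (485, 272, 16, 14) cen [492.3 278.6] [ 0.5465 -0.2874  0.025 ] bbc [ 0.5467 -0.2878  0.025 ]
top saucer_well 0.69 rect [327.  315.2  59.4 107.1  18.1] bb (285, 259, 85, 116) cen [328.6 315.6] [0.4715 0.0087 0.02  ] bbc [0.4697 0.0116 0.02  ]
top board 0.92 rect [484.4 275.8  78.8  83.7   6.2] bb (443, 232, 84, 88) cen [483.9 276. ] [ 0.551  -0.2761  0.012 ] bbc [ 0.5518 -0.2772  0.012 ]
side tongs_grip 0.62 rect [239.9 272.1  45.1 119.   69.4] bb (179, 233, 122, 65) cen [236.4 268.5] [0.4841 0.0182 0.023 ] bbc [0.4916 0.0218 0.023 ]
side lump_center 0.91 rect [389.5 400.2  22.5  24.   18.4] bb (378, 388, 24, 25) cen [389.4 400. ] [ 0.5455 -0.2882  0.025 ] bbc [ 0.5456 -0.2882  0.025 ]
side saucer_well 0.69 rect [205.  168.5  55.   76.   90. ] bb (167, 141, 77, 56) cen [205.1 168.4] [0.5499 0.2571 0.02  ] bbc [0.5496 0.2569 0.02  ]
side board 0.93 rect [388.5 398.6 107.1 111.4  59.3] bb (317, 337, 146, 133) cen [386.4 402.2] [ 0.5452 -0.2843  0.012 ] bbc [ 0.548  -0.2874  0.012 ]
```

View pics/top_t.png

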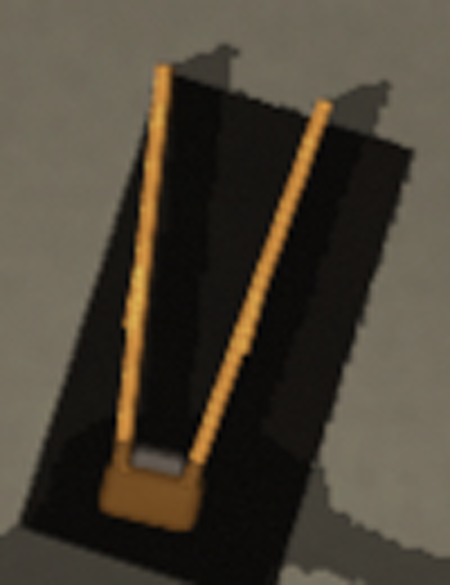

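View pics/side_t.png

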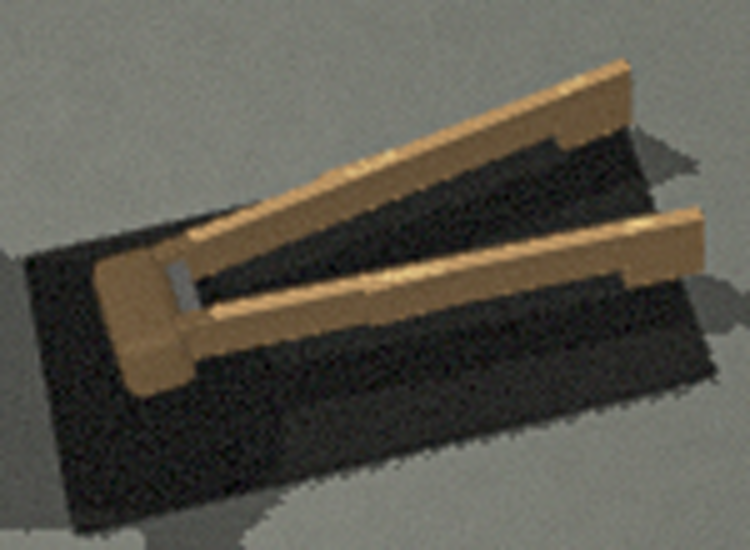

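```bash
python3 - <<'E'
from h import *
p=cap('top');q=cap('side')
f=lambda p,a,o,s,z:px2w(p,(np.array(a)/s-.5+.5/s+np.array(o)),z)
T=[f(p,a,(280,240),4.5,.032) for a in [(163,67),(325,101),(148,522)]]
S=[f(q,a,(160,220),5,.032) for a in [(629,60),(702,208)]]
print(np.round(T,4),np.round(S,4))
m=(T[0]+T[1])/2; d=m-T[2]; print('len',np.linalg.norm(d),'ang',np.degrees(np.arctan2(d[1],d[0])))
e=T[0]-T[1];print('w',np.linalg.norm(e),'ang',np.degrees(np.arctan2(-e[0],e[1])))
e=S[0]-S[1];print('side w',np.linalg.norm(e),'ang',np.degrees(np.arctan2(-e[0],e[1])), (S[0]+S[1])/2)
d/=np.linalg.norm(d); print('grip',m-d*.095, T[2]+d*.089,(S[0]+S[1])/2-d*.095)
# mat corners top
r=models.silhouettes(p,'mat')[0];m_=r['pixels'].astype(np.uint8)
cs,_=cv2.findContours(m_,0,2);b=cv2.minAreaRect(max(cs,key=cv2.contourArea));print(b)
B=[px2w(p,c,.004) for c in cv2.boxPoints(b)];print(np.round(B,4),np.mean(B,0),[np.linalg.norm(B[i]-B[i-1]) for i in range(4)])
r=models.silhouettes(p,'creamer');print(r[0]['score'],px2w(p,r[0]['position'],.04))
r=[x for x in models.recognise(p,'saucer_well')];print([(x['score'],px2w(p,x['position'],.02)) for x in r])
E
```

```text
[[ 0.5831  0.0342  0.032 ]
 [ 0.5708 -0.0319  0.032 ]
 [ 0.3998  0.0358  0.032 ]] [[ 0.5854  0.0352  0.032 ]
 [ 0.5716 -0.0302  0.032 ]]
len 0.18054889604009358 ang -11.061955053024358
w 0.06730374526034065 ang -10.59612885513498
side w 0.0668027527696056 ang -11.925196430443153 [0.57846468 0.00248862 0.032     ]
grip [0.48371029 0.01939468 0.032     ] [0.48709727 0.01873251 0.032     ] [0.48522975 0.0207163  0.032     ]
((326.9355773925781, 315.135498046875), (58.988922119140625, 107.62295532226562), 17.281497955322266)
[[ 0.3892  0.0933  0.004 ]
 [ 0.5832  0.0381  0.004 ]
 [ 0.5526 -0.0688  0.004 ]
 [ 0.3601 -0.0129  0.004 ]] [0.47125891 0.01242291 0.004     ] [np.float64(0.11015501789587243), np.float64(0.2017320244770705), np.float64(0.11117431959979335), np.float64(0.2004369140195005)]
0.67 [ 0.7946456  -0.09298269  0.04      ]
[(0.55, array([0.55512194, 0.25885957, 0.02      ])), (0.54, array([0.49596008, 0.04015487, 0.02      ]))]
```

```bash
cat >> h.py <<'E'
def go(xyz,yaw):
    """tongs yaw deg; prints tool shift mm and roll deg"""
    s=manip.read_state(); M=R.from_quat(s['ee_rot']).as_matrix()
    d=M.T@(np.array(xyz)-s['tcp_pos'])*1000
    cur=np.degrees(np.arctan2(M[1,0],M[0,0]))-90
    r=-((yaw-cur+180)%360-180)
    print('t',round(s['clock'],2),'tcp',np.round(s['tcp_pos'],4),'yaw',round(cur,2),'op',round(s['opening'],4),'F',np.round(s['ft_force'],1),'shift',d.round(1),'roll',round(r,2))
E
python3 -c "
from h import *
go((.485,.0195,.14),-11.3)"
```

```text
t 1.8 tcp [0.198  0.4862 0.2268] yaw -22.16 op 0.0919 F [-0.1 -0.4 -0.1] shift [-324.    86.7 -441.9] roll -10.86
```

Emit:
carry_out:
  series:
    - [[-324, 87, -442], -10.9, 1]
    - [[-324, 87, -442], -10.9, 1]
    - [[-324, 87, -442], -10.9, 1]
    - [[-324, 87, -442], -10.9, 1]
    - [[-324, 87, -442], -10.9, 1]

```text
clock: 2.42
tcp_pos: [0.3582, 0.226, 0.1786]
ee_rot: [0.547, 0.449, -0.448, -0.546]
ft_force: [-0.2, 0.7, 0.7]
opening: 0.0917
```

```bash
python3 -c "
from h import *
go((.485,.0195,.14),-11.3)"
```

```text
t 2.42 tcp [0.3582 0.226  0.1786] yaw -11.24 op 0.0917 F [-0.2  0.7  0.7] shift [-177.9   38.6 -164.6] roll 0.06
```

Emit:
carry_out:
  series:
    - [[-178, 38, -164], 0, 1]
    - [[-178, 38, -164], 0, 1]
    - [[-178, 38, -164], 0, 1]
    - [[-178, 38, -164], 0, 1]
    - [[-178, 38, -164], 0, 1]

```text
clock: 3.05
tcp_pos: [0.4848, 0.0179, 0.1398]
ee_rot: [0.548, 0.447, -0.447, -0.548]
ft_force: [-0.6, 0.7, 1.0]
opening: 0.0918
```

```bash
python3 -c "
from h import *
p=cap('wrist','w1')
go((.485,.0195,.14),-11.3)
from math import *
for a in [(.485,.0195,.032),(.578,.001,.032)]: print(w2px(p,a))
"
```

```text
t 3.1 tcp [0.4836 0.0197 0.14  ] yaw -11.46 op 0.092 F [-0.1  0.6 -0.1] shift [ 0.1  0.  -1.4] roll -0.16
[322.64812855 237.56200563]
[323.12336085 351.71693235]
```

View pics/w1.png

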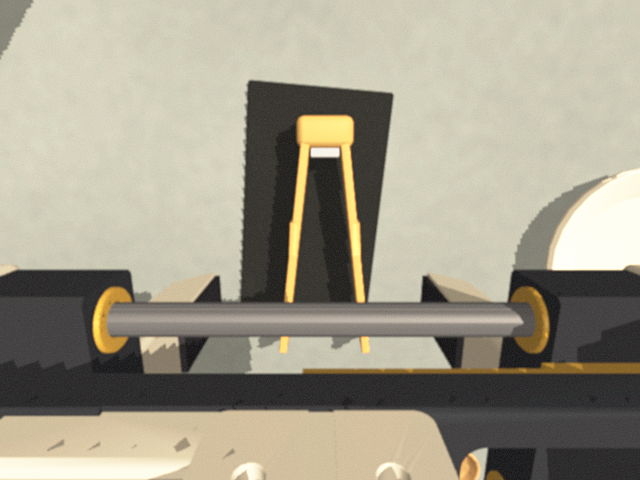

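```bash
python3 -c "
from h import *
p=cap('wrist')
a=px2w(p,(325.5,116),.032);b=px2w(p,(324.7,352),.032);d=b-a;n=np.linalg.norm(d);print(a,b,n,np.degrees(np.arctan2(d[1],d[0])),a+d/n*.089,b-d/n*.095)
l=px2w(p,(295,226),.032);r=px2w(p,(355,226),.032);print(np.linalg.norm(l-r),(l+r)/2)
go((.485,.021,.0075),-11.3)
"
```

```text
[0.39976288 0.04031989 0.032     ] [0.57722177 0.00425345 0.032     ] 0.18108684085437995 -11.488224645232133 [0.48697982 0.02259407 0.032     ] [0.48412503 0.02317427 0.032     ]
0.04433626842183804 [0.47542444 0.02484815 0.032     ]
t 3.15 tcp [0.483  0.0209 0.1403] yaw -11.35 op 0.0921 F [-0.3  0.4 -0.4] shift [  0.5 132.8  -2. ] roll -0.05
```

Emit:
carry_out:
  series:
    - [[1, 40, -1.5], 0, 1]
    - [[1, 80, -1.5], 0, 1]
    - [[1, 115, -1.5], 0, 1]
    - [[1, 132.5, -1.5], 0, 1]
    - [[1, 132.5, -1.5], 0, 1]

```text
clock: 3.78
tcp_pos: [0.4837, 0.0233, 0.0074]
ee_rot: [-0.545, -0.448, 0.45, 0.547]
ft_force: [0.4, -0.4, 0.4]
opening: 0.0918
```

Emit:
carry_out:
  series:
    - [[0, 0, 0], 0, 0.7]
    - [[0, 0, 0], 0, 0.6]
    - [[0, 0, 0], 0, 0.52]
    - [[0, 0, 0], 0, 0.52]
    - [[0, 0, 0], 0, 0.52]
  grip_force: 15

```text
clock: 4.4
tcp_pos: [0.4855, 0.0215, 0.0083]
ee_rot: [0.547, 0.449, -0.448, -0.546]
ft_force: [1.2, -1.0, 1.4]
opening: 0.0491
```

```bash
python3 -c "
from h import *
p=cap('top');cv2.imwrite('pics/t2.png',cv2.resize(p['img'][200:400,240:400,::-1],None,fx=3,fy=3))
p=cap('wrist','w2')
go((.485,.021,.0075),-11.3)
"
```

```text
t 4.5 tcp [0.4855 0.0215 0.0083] yaw -11.27 op 0.0482 F [ 0.9 -1.1  2.1] shift [-0.6  0.8  0.4] roll 0.03
```

View pics/w2.png

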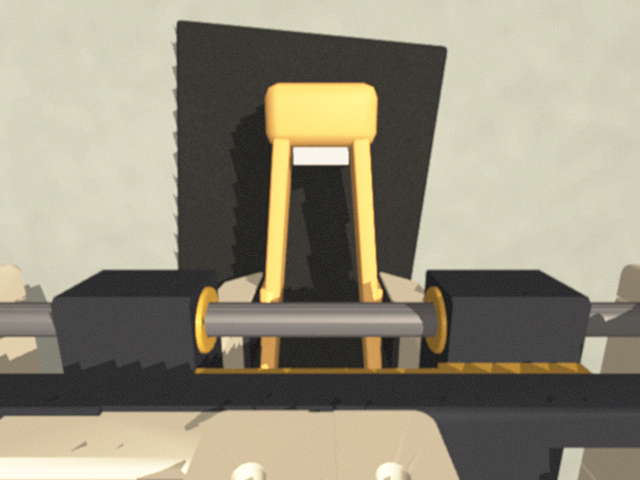

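Emit:
carry_out:
  series:
    - [[0, -10, 0], 0, 0.52]
    - [[0, -30, 0], 0, 0.52]
    - [[0, -60, 0], 0, 0.52]
    - [[0, -90, 0], 0, 0.52]
    - [[0, -100, 0], 0, 0.52]

```text
clock: 5.12
tcp_pos: [0.4858, 0.0217, 0.1098]
ee_rot: [0.547, 0.449, -0.448, -0.546]
ft_force: [-0.5, 1.0, -1.7]
opening: 0.0477
```

```bash
python3 -c "
from h import *
p=cap('wrist','w3');p=cap('side');cv2.imwrite('pics/s3.png',cv2.resize(p['img'][130:330,120:360,::-1],None,fx=3,fy=3))
go((.485,.021,.0075),-11.3)
"
```

```text
t 5.22 tcp [0.4854 0.0217 0.1088] yaw -11.26 op 0.0478 F [-0.8  0.4 -0.4] shift [ -0.8 101.3   0.4] roll 0.04
```

View pics/w3.png

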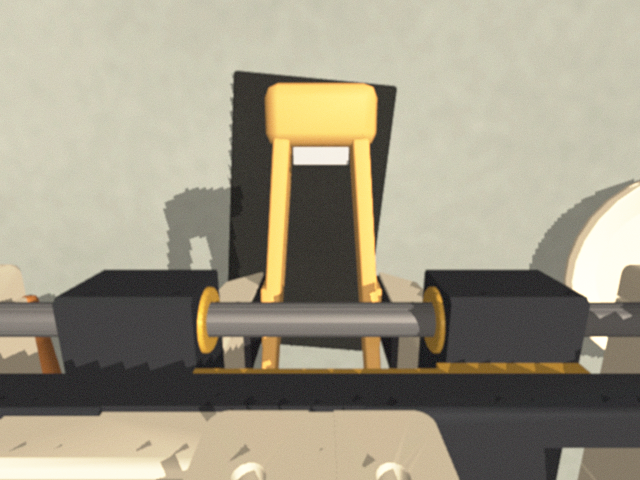

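View pics/s3.png

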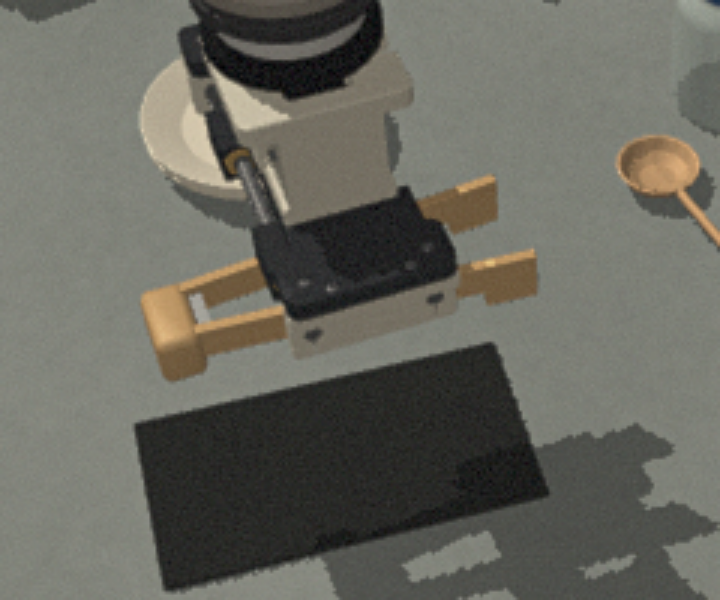

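```bash
python3 -c "
from h import *
p=cap('wrist')
s=manip.read_state();M=R.from_quat(s['ee_rot']).as_matrix()
for uv in [(321.5,84),(271.5,290),(373,290)]:
  print((M.T@(px2w(p,uv,s['tcp_pos'][2]+.024)-s['tcp_pos'])*1000).round(1))
t=cap('top');q=cap('side')
print('cork',px2w(t,(497,243),.04),px2w(q,(428,371),.04))
for pic in (t,q):
  r=models.silhouettes(pic,'lump_center');print([(x['score'],px2w(pic,x['position'],.025).round(4)) for x in r])
L=np.array([.546,-.288]);y=np.radians(-25);u=np.array([np.cos(y),np.sin(y)])
g=L-u*.082;print(g);go((*g,.11),-25)
"
```

```text
[  0.5 -24.   85.4]
[-19.1 -24.   10.2]
[ 20.7 -24.   10.2]
cork [ 0.61047422 -0.29086939  0.04      ] [ 0.60903386 -0.28901297  0.04      ]
[(0.71, array([ 0.5413, -0.2896,  0.025 ]))]
[(0.97, array([ 0.5467, -0.2876,  0.025 ]))]
[ 0.47168276 -0.2533453 ]
t 5.47 tcp [0.4844 0.0218 0.1069] yaw -11.26 op 0.0476 F [-0.1 -0.  -0.6] shift [-272.3   -3.1  -41.3] roll 13.74
```

Emit:
carry_out:
  series:
    - [[-62, -3, -10], 3, 0.52]
    - [[-124, -3, -20], 6, 0.52]
    - [[-186, -3, -30], 9, 0.52]
    - [[-240, -3, -38], 12, 0.52]
    - [[-272, -3, -43], 13.7, 0.52]

```text
clock: 6.1
tcp_pos: [0.4734, -0.256, 0.1101]
ee_rot: [-0.597, -0.379, 0.379, 0.597]
ft_force: [0.9, -0.4, -0.2]
opening: 0.0478
```

```bash
python3 -c "
from h import *
L=np.array([.5455,-.288]);y=np.radians(-25);u=np.array([np.cos(y),np.sin(y)])
g=L-u*.0835
t=cap('top');q=cap('side');w=cap('wrist','w4')
cv2.imwrite('pics/t4.png',cv2.resize(t['img'][200:360,400:580,::-1],None,fx=4,fy=3.7))
cv2.imwrite('pics/s4.png',cv2.resize(q['img'][270:470,250:490,::-1],None,fx=3,fy=3))
go((*g,.045),-25)
"
```

```text
t 6.25 tcp [ 0.4735 -0.2547  0.11  ] yaw -25.12 op 0.0474 F [-0.9 -0.1 -0.5] shift [ 0.2 65.   4. ] roll -0.12
```

View pics/t4.png

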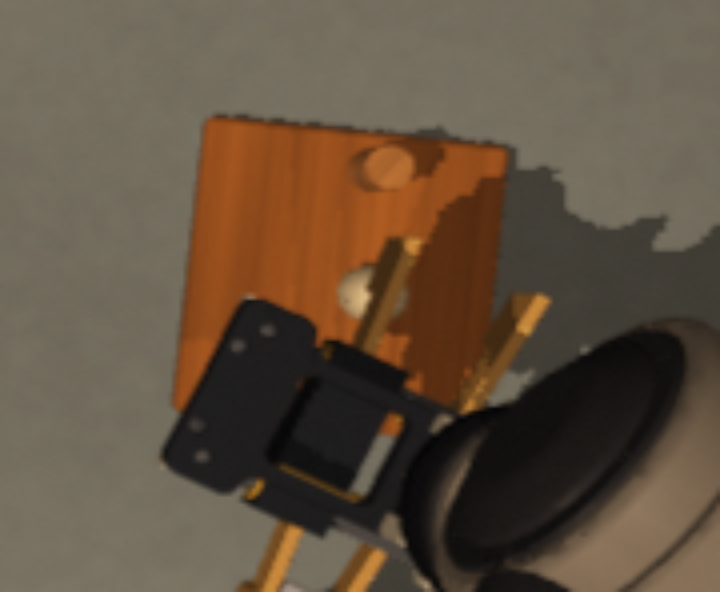

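View pics/s4.png

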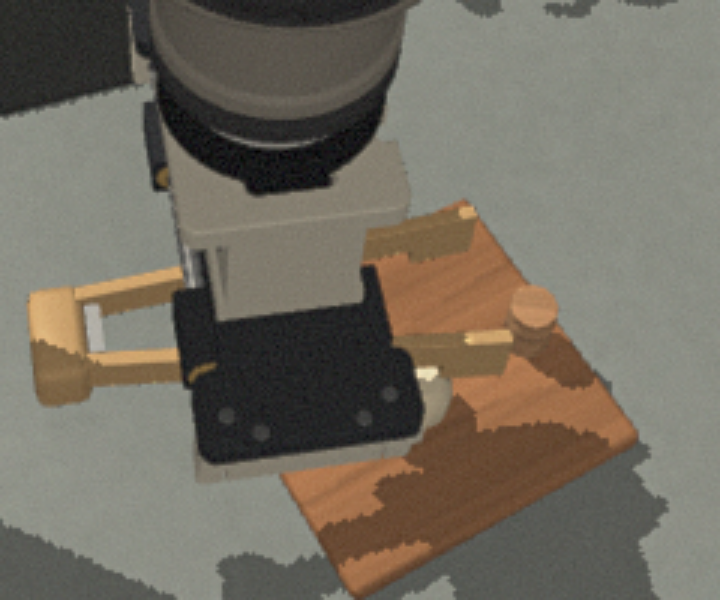

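View pics/w4.png

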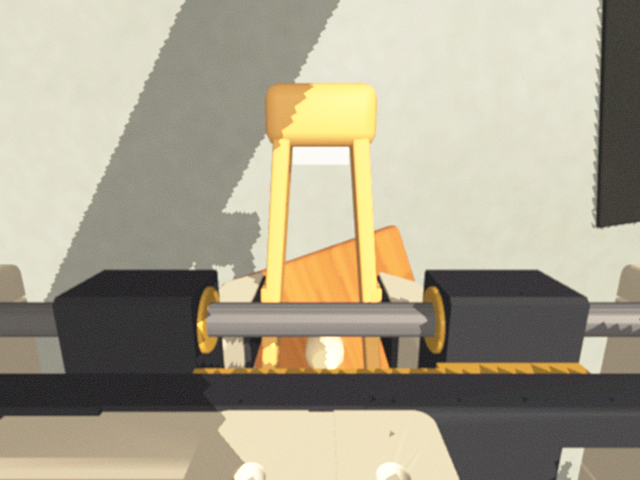

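```bash
python3 -c "
from h import *
L=np.array([.5455,-.288]);y=np.radians(-25);u=np.array([np.cos(y),np.sin(y)]);v=np.array([-u[1],u[0]])
t=cap('top');w=cap('wrist')
s=manip.read_state();c=s['tcp_pos'];print(c)
f=lambda x:np.round([ (x[:2]-c[:2])@u*1000,(x[:2]-c[:2])@v*1000],1)
a=px2w(t,(411/4+400-.4,239/3.7+200-.4),.134);b=px2w(t,(541/4+400-.4,295/3.7+200-.4),.134)
print('tips fwd,left',f(a),f(b))
r=models.silhouettes(w,'lump_center')
for x in r: 
  m=np.argwhere(x['pixels']);print(x['score'],x['position'],m.min(0),m.max(0),f(px2w(w,x['position'],.03)))
for uv in [(305,352),(345,352),(325,336)]: print(f(px2w(w,uv,.025)))
print('lump est',f(np.append(L,0)))
q=cap('side')
"
```

```text
[ 0.47365224 -0.25262258  0.11022122]
tips fwd,left [94.8 25.5] [ 95.6 -30.2]
0.86 [317.9, 352.5] [336 301] [367 338] [78.5 -2.4]
[ 81.1 -12. ]
[81.1 17.6]
[68.1  2.8]
lump est [80.1 -1.7]
```

```bash
python3 -c "
import cv2
i=cv2.imread('pics/w4.png');cv2.imwrite('pics/w4c.png',cv2.resize(i[270:390,230:410],None,fx=4,fy=4))
"
```

```text
(no output)
```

View pics/w4c.png

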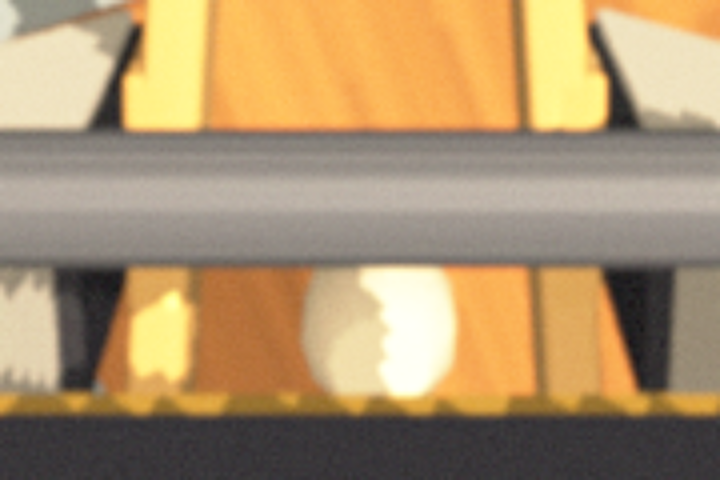

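Emit:
carry_out:
  series:
    - [[1.5, 10, 2], 0, 0.52]
    - [[1.5, 30, 2], 0, 0.52]
    - [[1.5, 50, 2], 0, 0.52]
    - [[1.5, 60, 2], 0, 0.52]
    - [[1.5, 60, 2], 0, 0.52]

```text
clock: 7.08
tcp_pos: [0.4726, -0.2505, 0.0503]
ee_rot: [-0.596, -0.38, 0.381, 0.597]
ft_force: [-0.1, -0.8, -0.9]
opening: 0.0479
```

```bash
python3 -c "
from h import *
t=cap('top');q=cap('side');w=cap('wrist')
cv2.imwrite('pics/c5.png',np.hstack([cv2.resize(t['img'][220:340,440:560,::-1],(390,390)),cv2.resize(w['img'][270:390,230:410,::-1],(400,390))]))
cv2.imwrite('pics/s5.png',cv2.resize(q['img'][320:440,310:460,::-1],None,fx=5,fy=5))
go((.47,-.25,.0178),-25)
"
```

```text
t 7.22 tcp [ 0.4734 -0.2514  0.0516] yaw -24.95 op 0.0475 F [ 0.2  0.6 -0.4] shift [-0.2 33.8  3.7] roll 0.05
```

View pics/c5.png

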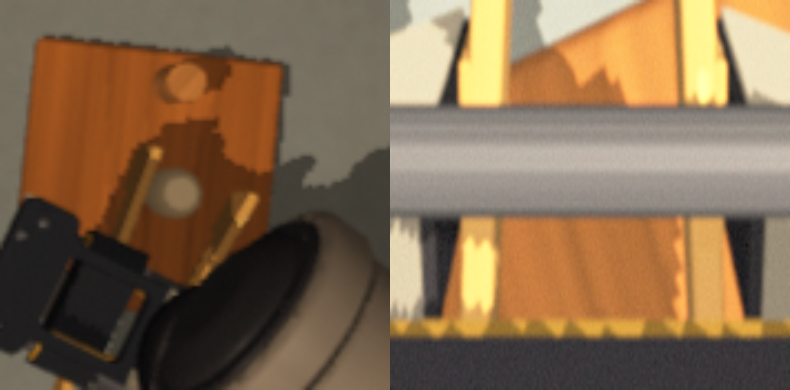

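View pics/s5.png

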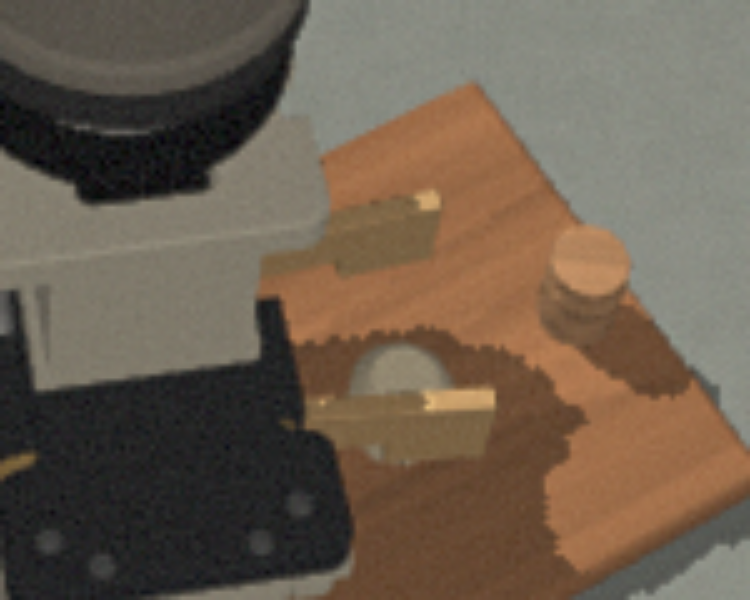

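```bash
python3 -c "
from h import *
y=np.radians(-25);u=np.array([np.cos(y),np.sin(y)]);v=np.array([-u[1],u[0]])
t=cap('top');q=cap('side')
c=manip.read_state()['tcp_pos'];print(c)
f=lambda x:np.round([ (x[:2]-c[:2])@u*1000,(x[:2]-c[:2])@v*1000],1)
g=lambda a,b:f(px2w(t,(a[0]/3.25+439.6,a[1]/3.25+219.6),b))
print(g((181,195),.038),g((156,150),.0755),g((249,195),.0755))
g=lambda a,b:f(px2w(q,(a[0]/5+309.6,a[1]/5+319.6),b))
print(g((401,372),.038),g((429,190),.0755),g((479,390),.0755))
"
```

```text
[ 0.47332541 -0.25143274  0.05169548]
[80.7 -3.5] [91.6 29. ] [ 91.6 -24.4]
[80.5 -0.6] [91.4 30.5] [ 90.1 -25.6]
```

Emit:
carry_out:
  series:
    - [[-2, 0, -1], 0, 0.52]
    - [[-2, 10, -1], 0, 0.52]
    - [[-2, 22, -1], 0, 0.52]
    - [[-2, 33, -1], 0, 0.52]
    - [[-2, 33, -1], 0, 0.52]

```text
clock: 7.95
tcp_pos: [0.4723, -0.2529, 0.0166]
ee_rot: [-0.595, -0.38, 0.38, 0.597]
ft_force: [-0.3, 0.6, -0.6]
opening: 0.0477
```

```bash
python3 -c "
from h import *
t=cap('top');q=cap('side')
cv2.imwrite('pics/c6.png',np.hstack([cv2.resize(t['img'][220:340,440:560,::-1],(390,390)),cv2.resize(q['img'][340:430,340:430,::-1],(400,390))]))
go((.47,-.25,.0178),-25)
"
```

```text
t 8.05 tcp [ 0.473  -0.2534  0.0178] yaw -24.96 op 0.0476 F [ 1.2  0.1 -0.6] shift [ 1.8 -0.   4.1] roll 0.04
```

View pics/c6.png

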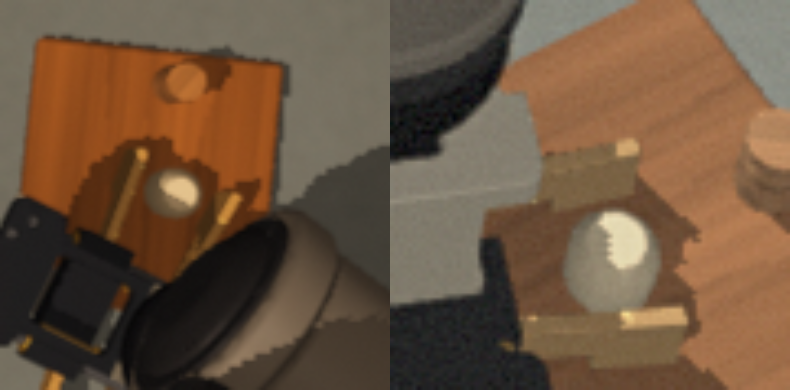

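```bash
python3 -c "
from h import *
y=np.radians(-25);u=np.array([np.cos(y),np.sin(y)]);v=np.array([-u[1],u[0]])
t=cap('top');q=cap('side')
c=np.array([.4728,-.2531])
f=lambda x:np.round([ (x[:2]-c[:2])@u*1000,(x[:2]-c[:2])@v*1000],1)
g=lambda a,b:f(px2w(t,(a[0]/3.25+439.6,a[1]/3.25+219.6),b))
print(g((177,190),.035),g((143,151),.042),g((238,195),.042))
g=lambda a,b:f(px2w(q,((a[0]-390)/4.444+339.6,a[1]/4.333+339.6),b))
print(g((612,262),.025),g((627,141),.042),g((687,309),.042))
"
```

```text
[82.3  0.5] [92.6 28.1] [ 93.6 -28.3]
[80.8 -1.2] [91.  29.4] [ 94.9 -26.5]
```

Emit:
carry_out:
  series:
    - [[0, 0, -1], 0, 0.5]
    - [[0, 0, -1], 0, 0.46]
    - [[0, 0, -1], 0, 0.42]
    - [[0, 0, -1], 0, 0.38]
    - [[0, 0, -1], 0, 0.3]
  grip_force: 25

```text
clock: 8.78
tcp_pos: [0.4739, -0.2539, 0.0181]
ee_rot: [0.596, 0.38, -0.38, -0.596]
ft_force: [-0.2, -0.5, 0.1]
opening: 0.0385
```

Emit:
carry_out:
  series:
    - [[0, 0, 0], 0, 0.3]
    - [[0, 0, 0], 0, 0.3]
    - [[0, -4, 0], 0, 0.3]
    - [[0, -10, 0], 0, 0.3]
    - [[0, -20, 0], 0, 0.3]

```text
clock: 9.4
tcp_pos: [0.4738, -0.2538, 0.0385]
ee_rot: [-0.596, -0.38, 0.38, 0.596]
ft_force: [0.6, -0.6, -2.0]
opening: 0.0385
```

```bash
python3 -c "
from h import *
t=cap('top');q=cap('side')
cv2.imwrite('pics/c7.png',np.hstack([cv2.resize(t['img'][220:340,440:560,::-1],(390,390)),cv2.resize(q['img'][330:420,340:430,::-1],(400,390))]))
go((.47,-.25,.0178),-25)
"
```

```text
t 9.5 tcp [ 0.4747 -0.2544  0.0395] yaw -24.96 op 0.0386 F [ 0.2  0.  -0.9] shift [ 2.1 21.6  6.2] roll 0.04
```

View pics/c7.png

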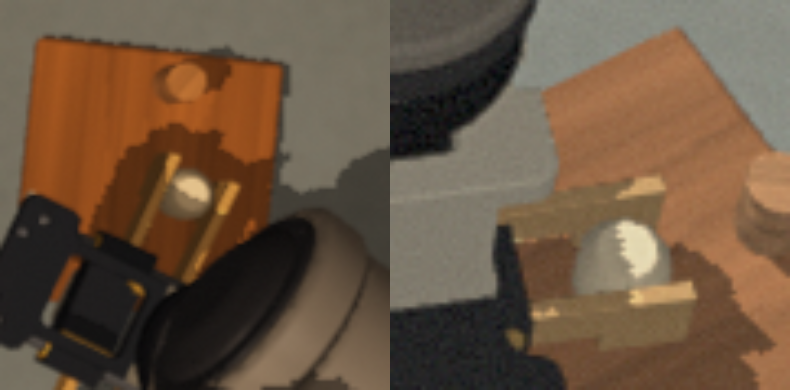

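Emit:
carry_out:
  series:
    - [[0, -10, 0], 0, 0.3]
    - [[0, -25, 0], 0, 0.3]
    - [[0, -45, 0], 0, 0.3]
    - [[0, -65, 0], 0, 0.3]
    - [[0, -75, 0], 0, 0.3]

```text
clock: 10.12
tcp_pos: [0.4744, -0.2542, 0.1149]
ee_rot: [0.597, 0.38, -0.38, -0.595]
ft_force: [-0.1, 0.4, -1.7]
opening: 0.0387
```

```bash
python3 -c "
from h import *
for n in ['top','side']:
  p=cap(n)
  x,y,w,h={'top':(145,215,110,110),'side':(150,130,115,80)}[n]
  cv2.imwrite('pics/sc_'+n+'.png',cv2.resize(p['img'][y:y+h,x:x+w,::-1],None,fx=5,fy=5))
  im=p['img'][y:y+h,x:x+w].astype(int)
  for th in (150,165,180):
    m=((im[:,:,0]>th)).astype(np.uint8)
    cs,_=cv2.findContours(m,0,2);c=max(cs,key=cv2.contourArea)
    e=cv2.fitEllipse(c);print(n,th,np.round(e[0],1)+[x,y],np.round(e[1],1),px2w(p,np.array(e[0])+[x,y],.024).round(4))
go((.55,.26,.11),25)
"
```

```text
top 150 [194.8 268.8] [74.2 75.5] [0.5519 0.26   0.024 ]
top 165 [194.9 268.8] [73.8 75.1] [0.5518 0.26   0.024 ]
top 180 [196.4 268.1] [70.7 74.4] [0.5533 0.2572 0.024 ]
side 150 [203.9 189. ] [10.7 27.3] [0.5221 0.2057 0.024 ]
side 165 [204.1 188.6] [10.5 26.5] [0.5228 0.2063 0.024 ]
side 180 [204.6 188.7] [ 9.5 25.6] [0.5235 0.2056 0.024 ]
t 10.22 tcp [ 0.4745 -0.2543  0.1144] yaw -24.96 op 0.0388 F [ 0.3  0.4 -0.6] shift [498.1   3.8 148.6] roll -49.96
```

View pics/sc_top.png

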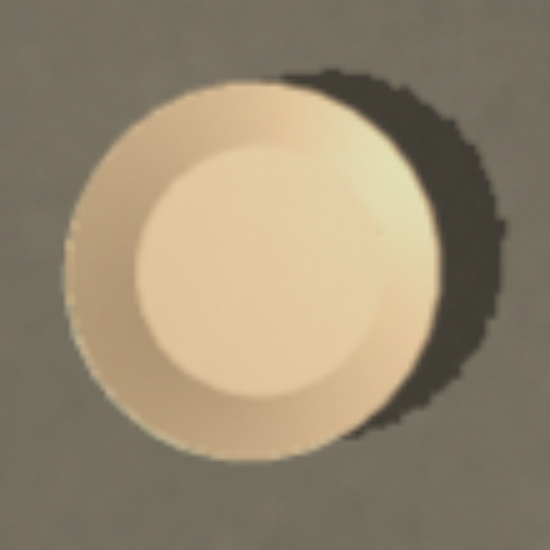

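View pics/sc_side.png

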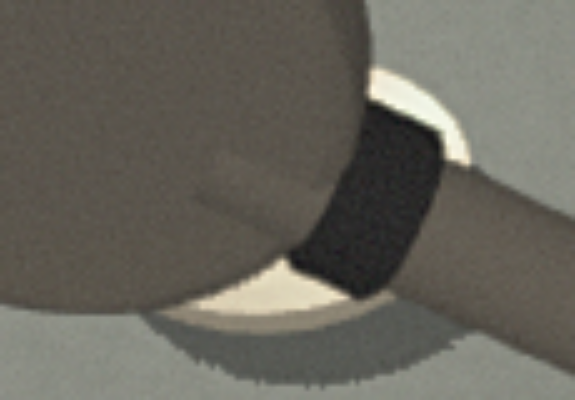

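Emit:
carry_out:
  series:
    - [[25, 0, 7], -3, 0.3]
    - [[75, 0, 22], -8, 0.3]
    - [[130, 0, 39], -14, 0.3]
    - [[185, 0, 55], -20, 0.3]
    - [[240, 0, 71], -25, 0.3]

```text
clock: 10.85
tcp_pos: [0.5105, -0.0046, 0.1124]
ee_rot: [-0.499, -0.501, 0.501, 0.499]
ft_force: [0.9, 0.4, -1.8]
opening: 0.0386
```

```bash
python3 -c "
from h import *
go((.4732,.2222,.112),25)
"
```

```text
t 10.85 tcp [ 0.5105 -0.0046  0.1124] yaw 0.19 op 0.0386 F [ 0.9  0.4 -1.8] shift [226.9   0.5  36.5] roll -24.81
```

Emit:
carry_out:
  series:
    - [[55, 0, 9], -6, 0.3]
    - [[110, 0, 18], -12, 0.3]
    - [[165, 0, 27], -18, 0.3]
    - [[210, 0, 34], -23, 0.3]
    - [[227, 0, 36.5], -24.8, 0.3]

```text
clock: 11.48
tcp_pos: [0.4731, 0.2226, 0.1124]
ee_rot: [-0.379, -0.596, 0.597, 0.38]
ft_force: [0.7, -0.2, -0.5]
opening: 0.0386
```

```bash
python3 -c "
from h import *
t=cap('top','t8');q=cap('side','s8');w=cap('wrist','w8')
go((.4732,.2222,.112),25)
cv2.imwrite('pics/c8.png',np.hstack([cv2.resize(t['img'][200:340,120:280,::-1],(400,350)),cv2.resize(q['img'][110:250,130:290,::-1],(400,350))]))
"
```

```text
t 11.62 tcp [0.474  0.2204 0.1126] yaw 24.85 op 0.0388 F [-1.  -0.3 -1.2] shift [ 2.   0.6 -0.1] roll -0.15
```

View pics/c8.png

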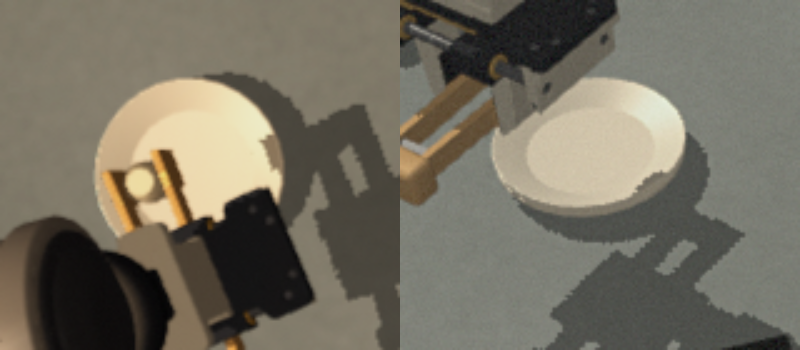

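View pics/w8.png

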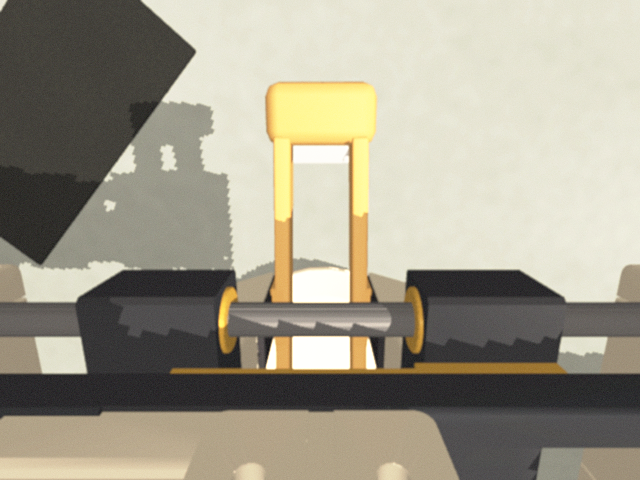

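```bash
python3 -c "
from h import *
y=np.radians(25);u=np.array([np.cos(y),np.sin(y)]);v=np.array([-u[1],u[0]])
t=cap('top');w=cap('wrist')
s=manip.read_state();c=s['tcp_pos'];print(c)
f=lambda x:np.round([ (x[:2]-c[:2])@u*1000,(x[:2]-c[:2])@v*1000],1)
print('lump',f(px2w(t,(144/2.5+119.6,182/2.5+199.6),.131)),'saucer',f(np.array([.552,.259,0])))
print('near rim',f(px2w(w,(322,268),.024)))
"; python3 -c "
import cv2
i=cv2.imread('pics/w8.png');cv2.imwrite('pics/w8c.png',cv2.resize(i[230:390,220:420],None,fx=3.5,fy=3.5))"
```

```text
[0.47434992 0.21932584 0.11274597]
lump [79.   1.8] saucer [87.1  3.1]
near rim [17.2  1. ]
```

View pics/w8c.png

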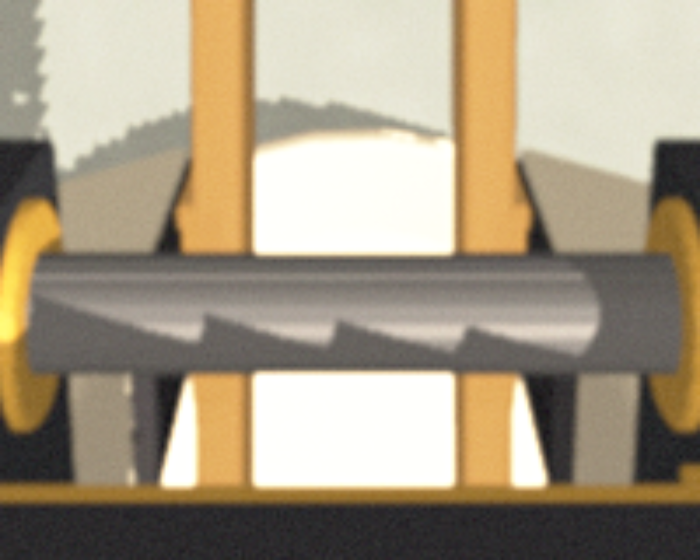

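Emit:
carry_out:
  series:
    - [[1, 25, -2], 0, 0.3]
    - [[1, 50, -2], 0, 0.3]
    - [[1, 70, -2], 0, 0.3]
    - [[1, 82, -2], 0, 0.3]
    - [[1, 86, -2], 0, 0.3]

```text
clock: 12.35
tcp_pos: [0.4757, 0.2215, 0.0266]
ee_rot: [-0.381, -0.595, 0.596, 0.381]
ft_force: [0.9, 0.2, -1.0]
opening: 0.0382
```

Emit:
carry_out:
  series:
    - [[0, 1, 0], 0, 0.3]
    - [[0, 2, 0], 0, 0.3]
    - [[0, 3, 0], 0, 0.3]
    - [[0, 3.5, 0], 0, 0.3]
    - [[0, 3.5, 0], 0, 0.3]

```text
clock: 12.98
tcp_pos: [0.4756, 0.2225, 0.0236]
ee_rot: [0.381, 0.596, -0.596, -0.381]
ft_force: [0.7, -0.7, -0.5]
opening: 0.0386
```

```bash
python3 -c "
from h import *
t=cap('top','t9');q=cap('side','s9')
go((.4732,.2222,.0218),25)
cv2.imwrite('pics/c9.png',np.hstack([cv2.resize(t['img'][200:340,120:280,::-1],(400,350)),cv2.resize(q['img'][110:250,130:290,::-1],(400,350))]))
"
```

```text
t 13.07 tcp [0.4756 0.2224 0.0236] yaw 24.84 op 0.0386 F [-0.3 -1.1 -0.2] shift [0.8 1.8 2.3] roll -0.16
```

View pics/c9.png

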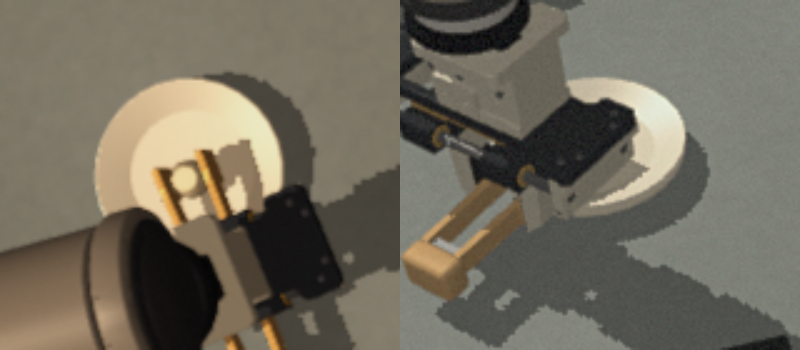

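Emit:
carry_out:
  series:
    - [[0, 0.4, 0], 0, 0.3]
    - [[0, 0.8, 0], 0, 0.3]
    - [[0, 1.2, 0], 0, 0.3]
    - [[0, 1.2, 0], 0, 0.3]
    - [[0, 1.2, 0], 0, 0.3]

```text
clock: 13.7
tcp_pos: [0.4756, 0.2224, 0.0223]
ee_rot: [0.381, 0.596, -0.596, -0.381]
ft_force: [0.2, -0.3, -0.5]
opening: 0.0386
```

Emit:
carry_out:
  series:
    - [[0, 0.3, 0], 0, 0.3]
    - [[0, 0.6, 0], 0, 0.3]
    - [[0, 0.9, 0], 0, 0.3]
    - [[0, 0.9, 0], 0, 0.3]
    - [[0, 0.9, 0], 0, 0.3]

```text
clock: 14.32
tcp_pos: [0.4755, 0.2224, 0.0214]
ee_rot: [0.381, 0.596, -0.596, -0.381]
ft_force: [-0.2, 0.2, -1.3]
opening: 0.0386
```

Emit:
carry_out:
  series:
    - [[0, 0.3, 0], 0, 0.3]
    - [[0, 0.6, 0], 0, 0.3]
    - [[0, 0.6, 0], 0, 0.3]
    - [[0, 0.6, 0], 0, 0.3]
    - [[0, 0.6, 0], 0, 0.3]

```text
clock: 14.95
tcp_pos: [0.4756, 0.2224, 0.0209]
ee_rot: [0.381, 0.596, -0.596, -0.381]
ft_force: [-0.1, -0.4, -1.1]
opening: 0.0386
```

```bash
python3 -c "
from h import *
for i in range(4):
  cap('wrist'); s=manip.read_state(); print(s['tcp_pos'].round(4),s['ft_force'].round(2),s['moment'].round(3))
"
```

```text
[0.4756 0.2224 0.0208] [-0.45 -0.24 -1.36] [ 0.015  0.116 -0.013]
[0.4756 0.2224 0.0209] [ 1.05 -0.38 -1.67] [0.099 0.037 0.056]
[0.4756 0.2224 0.0209] [-1.06 -0.14 -0.81] [0.046 0.036 0.013]
[0.4756 0.2224 0.0209] [-0.19 -0.01 -0.77] [ 0.064  0.072 -0.039]
```

Emit:
carry_out:
  series:
    - [[0, 0.2, 0], 0, 0.3]
    - [[0, 0.4, 0], 0, 0.3]
    - [[0, 0.6, 0], 0, 0.3]
    - [[0, 0.6, 0], 0, 0.3]
    - [[0, 0.6, 0], 0, 0.3]

```text
clock: 15.78
tcp_pos: [0.4756, 0.2224, 0.0203]
ee_rot: [0.381, 0.596, -0.596, -0.381]
ft_force: [0.2, 0.7, -1.4]
opening: 0.0384
```

```bash
python3 -c "
from h import *
F=[]
for i in range(6):
  cap('wrist'); s=manip.read_state(); F.append(np.r_[s['tcp_pos'][2]*1000,s['ft_force'],s['moment']])
print(np.mean(F,0).round(3))
q=cap('side');t=cap('top')
cv2.imwrite('pics/c10.png',np.hstack([cv2.resize(t['img'][240:310,150:230,::-1],(400,350)),cv2.resize(q['img'][110:250,130:290,::-1],(400,350))]))
"
```

```text
[ 2.0257e+01 -8.0000e-02 -4.2000e-02 -1.0750e+00  7.3000e-02  4.0000e-02
 -4.0000e-03]
```

View pics/c10.png

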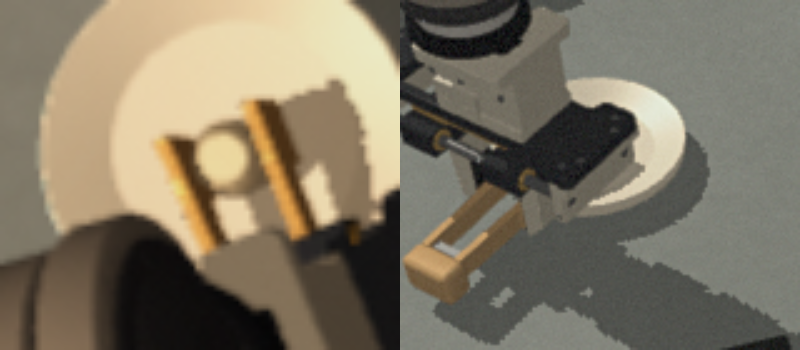

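Emit:
carry_out:
  series:
    - [[0, 0.2, 0], 0, 0.3]
    - [[0, 0.4, 0], 0, 0.3]
    - [[0, 0.6, 0], 0, 0.3]
    - [[0, 0.8, 0], 0, 0.3]
    - [[0, 0.8, 0], 0, 0.3]

```text
clock: 16.8
tcp_pos: [0.4756, 0.2224, 0.0194]
ee_rot: [0.381, 0.596, -0.596, -0.381]
ft_force: [0.1, -0.4, -0.7]
opening: 0.0386
```

```bash
python3 -c "
from h import *
F=[]
for i in range(6):
  cap('wrist'); s=manip.read_state(); F.append(np.r_[s['tcp_pos'][2]*1000,s['ft_force'],s['moment']])
print(np.mean(F,0).round(3))
"
```

```text
[ 1.9443e+01  9.2000e-02 -1.6000e-02 -8.2900e-01  6.6000e-02  6.6000e-02
  0.0000e+00]
```

Emit:
carry_out:
  series:
    - [[0, 0.2, 0], 0, 0.3]
    - [[0, 0.4, 0], 0, 0.3]
    - [[0, 0.6, 0], 0, 0.3]
    - [[0, 0.8, 0], 0, 0.3]
    - [[0, 0.8, 0], 0, 0.3]

```text
clock: 17.73
tcp_pos: [0.4756, 0.2224, 0.0186]
ee_rot: [0.381, 0.596, -0.596, -0.381]
ft_force: [-0.2, -0.5, -0.2]
opening: 0.0388
```

```bash
python3 -c "
from h import *
F=[]
for i in range(6):
  cap('wrist'); s=manip.read_state(); F.append(np.r_[s['tcp_pos'][2]*1000,s['ft_force'],s['moment']])
print(np.mean(F,0).round(3))
q=cap('side','s11')
"
```

```text
[ 1.8648e+01  8.2000e-02 -3.8100e-01 -6.3600e-01  6.8000e-02  2.8000e-02
  3.0000e-03]
```

```bash
python3 -c "
from h import *
w=cap('wrist','w11')
a=cv2.imread('pics/w8.png')[60:380,230:410]; b=w['img'][60:380,230:410,::-1]
cv2.imwrite('pics/c11.png',cv2.resize(np.hstack([a,b]),None,fx=1.8,fy=1.8))
for n in ['w3','w4','w8','w11']:
  i=cv2.imread('pics/%s.png'%n).astype(int)
  col=i[60:160,300:340].mean(1); m=(col[:,2]-col[:,0]>80); r=np.where(m)[0]; print(n,r.min()+60,[x+60 for x in np.where(np.diff(m.astype(int))!=0)[0]])
"
```

```text
w3 83 [np.int64(82), np.int64(145)]
w4 83 [np.int64(82), np.int64(145)]
w8 82 [np.int64(81), np.int64(144)]
w11 82 [np.int64(81), np.int64(144)]
```

View pics/c11.png

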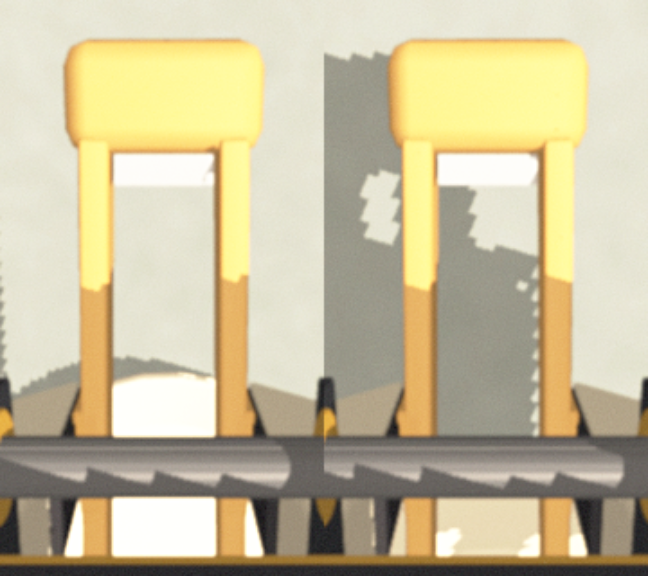

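Emit:
carry_out:
  series:
    - [[0, 0.2, 0], 0, 0.3]
    - [[0, 0.4, 0], 0, 0.3]
    - [[0, 0.6, 0], 0, 0.3]
    - [[0, 0.8, 0], 0, 0.3]
    - [[0, 0.8, 0], 0, 0.3]

```text
clock: 18.75
tcp_pos: [0.4755, 0.2224, 0.018]
ee_rot: [0.381, 0.596, -0.596, -0.381]
ft_force: [-0.9, -0.1, 2.6]
opening: 0.0389
```

```bash
python3 -c "
from h import *
F=[]
for i in range(8):
  cap('wrist'); s=manip.read_state(); F.append(np.r_[s['tcp_pos'][2]*1000,s['ft_force'],s['moment']])
print(np.mean(F,0).round(3))
"
```

```text
[ 1.7934e+01 -1.2500e+00 -7.6700e-01  2.8470e+00 -3.0000e-02  2.1400e-01
  4.0000e-03]
```

Emit:
carry_out:
  series:
    - [[0, -0.5, 0], 0, 0.4]
    - [[0, -0.5, 0], 0, 0.43]
    - [[0, -0.5, 0], 0, 0.46]
    - [[0, -0.5, 0], 0, 0.49]
    - [[0, -0.5, 0], 0, 0.52]
  grip_force: 20

```text
clock: 19.77
tcp_pos: [0.4756, 0.2224, 0.0182]
ee_rot: [0.381, 0.596, -0.596, -0.381]
ft_force: [-1.1, 0.4, -1.0]
opening: 0.0475
```

Emit:
carry_out:
  series:
    - [[0, 0, 0], 0, 0.52]
    - [[0, 0, 0], 0, 0.52]
    - [[0, 0, 0], 0, 0.52]
    - [[0, 0, 0], 0, 0.52]
    - [[0, 0, 0], 0, 0.52]

```text
clock: 20.4
tcp_pos: [0.4756, 0.2224, 0.0183]
ee_rot: [0.381, 0.596, -0.596, -0.381]
ft_force: [-0.3, -0.0, -0.9]
opening: 0.048
```

```bash
python3 -c "
from h import *
q=cap('side','s12');t=cap('top');w=cap('wrist','w12')
go((.4732,.2222,.0218),25)
cv2.imwrite('pics/c12.png',np.hstack([cv2.resize(t['img'][240:310,150:230,::-1],(400,350)),cv2.resize(w['img'][60:390,180:450,::-1],(300,350))]))
"
```

```text
t 20.55 tcp [0.4756 0.2224 0.0183] yaw 24.84 op 0.0479 F [ 1.1 -0.4 -1.3] shift [ 0.8 -3.5  2.2] roll -0.16
```

View pics/c12.png

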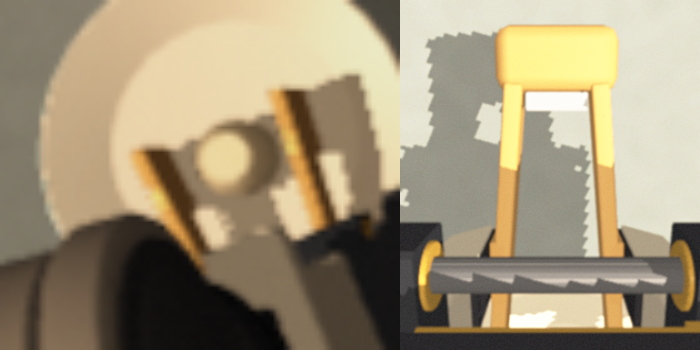

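Emit:
carry_out:
  series:
    - [[0, -5, 0], 0, 0.52]
    - [[0, -15, 0], 0, 0.52]
    - [[0, -35, 0], 0, 0.52]
    - [[0, -65, 0], 0, 0.52]
    - [[0, -92, 0], 0, 0.52]

```text
clock: 21.18
tcp_pos: [0.4757, 0.2224, 0.1121]
ee_rot: [0.381, 0.596, -0.596, -0.381]
ft_force: [-0.1, 1.1, -0.9]
opening: 0.0478
```

```bash
python3 -c "
from h import *
go((.4855,.0215,.11),-11.3)
"
```

```text
t 21.18 tcp [0.4757 0.2224 0.1121] yaw 24.84 op 0.0478 F [-0.1  1.1 -0.9] shift [-186.5    2.    75.5] roll 36.14
```

```bash
python3 -c "
from h import *
go((.4685,.0145,.11),-15.5)
"
```

```text
t 21.18 tcp [0.4757 0.2224 0.1121] yaw 24.84 op 0.0478 F [-0.1  1.1 -0.9] shift [-185.7    2.    93.9] roll 40.34
```

Emit:
carry_out:
  series:
    - [[-30, 2, 15], 8, 0.52]
    - [[-75, 2, 38], 17, 0.52]
    - [[-125, 2, 63], 26, 0.52]
    - [[-165, 2, 84], 35, 0.52]
    - [[-186, 2, 94], 40.3, 0.52]

```text
clock: 21.8
tcp_pos: [0.4683, 0.012, 0.1092]
ee_rot: [0.564, 0.427, -0.426, -0.564]
ft_force: [0.2, 0.3, 0.4]
opening: 0.0481
```

```bash
python3 -c "
from h import *
q=cap('side','s13');t=cap('top','t13');w=cap('wrist','w13')
go((.4685,.0145,.0183),-15.5)
cv2.imwrite('pics/c13.png',np.hstack([cv2.resize(t['img'][200:340,120:280,::-1],(400,350)),cv2.resize(q['img'][110:250,130:290,::-1],(400,350))]))
"
```

```text
t 21.95 tcp [0.4686 0.0133 0.109 ] yaw -15.54 op 0.0479 F [-0.6 -1.  -0.1] shift [ 1.1 90.7  0.5] roll -0.04
```

View pics/c13.png

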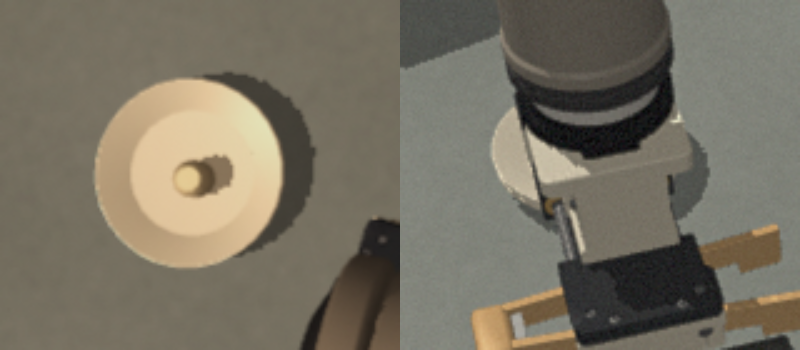

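View pics/w13.png

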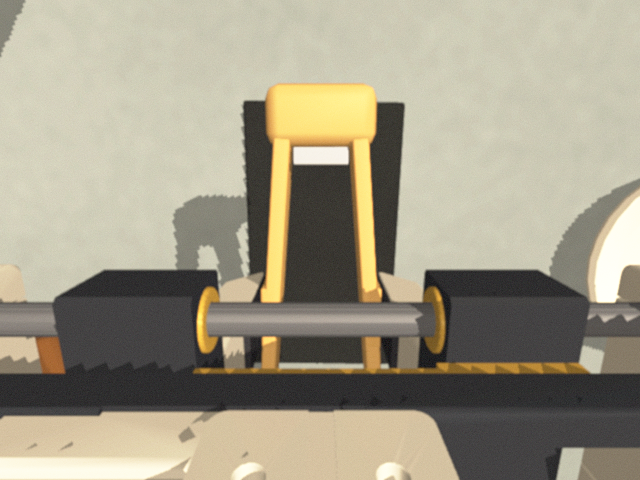

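View pics/t13.png

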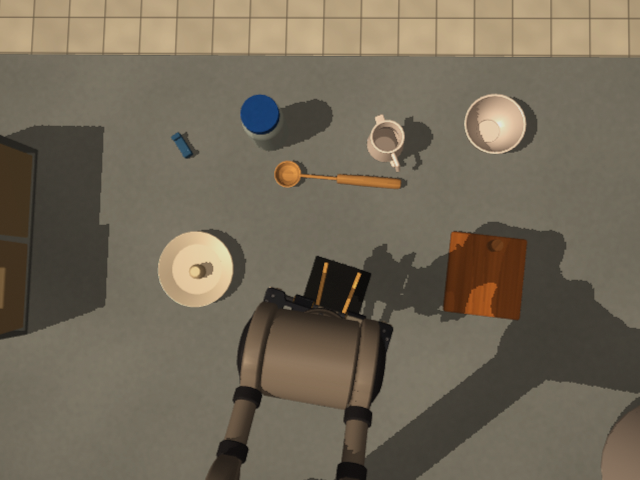

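```bash
python3 -c "
from h import *
w=cap('wrist');s=manip.read_state();M=R.from_quat(s['ee_rot']).as_matrix()
for uv in [(324,102),(320,363),(248,200),(397,200)]:
  print((M.T@(px2w(w,uv,.004)-s['tcp_pos'])*1000).round(1))
print(s['tcp_pos'])
"
```

```text
[  1.9 104.8  94.6]
[  -1.3  104.9 -103.4]
[-52.7 104.8  28.4]
[ 54.3 104.9  28.2]
[0.46852949 0.01413098 0.10886752]
```

Emit:
carry_out:
  series:
    - [[0, 30, 0], 0, 0.52]
    - [[0, 60, 0], 0, 0.52]
    - [[0, 80, 0], 0, 0.52]
    - [[0, 92, 0], 0, 0.52]
    - [[0, 96, 0], 0, 0.52]

```text
clock: 22.62
tcp_pos: [0.4683, 0.0148, 0.012]
ee_rot: [-0.562, -0.429, 0.429, 0.563]
ft_force: [-0.2, -0.1, -0.3]
opening: 0.0479
```

Emit:
carry_out:
  series:
    - [[0, 1, 0], 0, 0.52]
    - [[0, 2, 0], 0, 0.52]
    - [[0, 3, 0], 0, 0.52]
    - [[0, 3, 0], 0, 0.52]
    - [[0, 3, 0], 0, 0.52]

```text
clock: 23.25
tcp_pos: [0.4685, 0.0141, 0.0095]
ee_rot: [0.563, 0.428, -0.428, -0.563]
ft_force: [0.2, -0.3, -0.8]
opening: 0.0475
```

```bash
python3 -c "
from h import *
F=[]
for i in range(6):
  q=cap('side'); s=manip.read_state(); F.append(np.r_[s['tcp_pos'][2]*1000,s['ft_force'],s['moment']])
print(np.mean(F,0).round(3))
cv2.imwrite('pics/c14.png',cv2.resize(q['img'][210:330,150:320,::-1],None,fx=4.5,fy=4.5))
"
```

```text
[ 9.367e+00 -1.010e-01  1.000e-03 -3.760e-01  9.000e-03 -6.000e-03
 -3.000e-03]
```

View pics/c14.png

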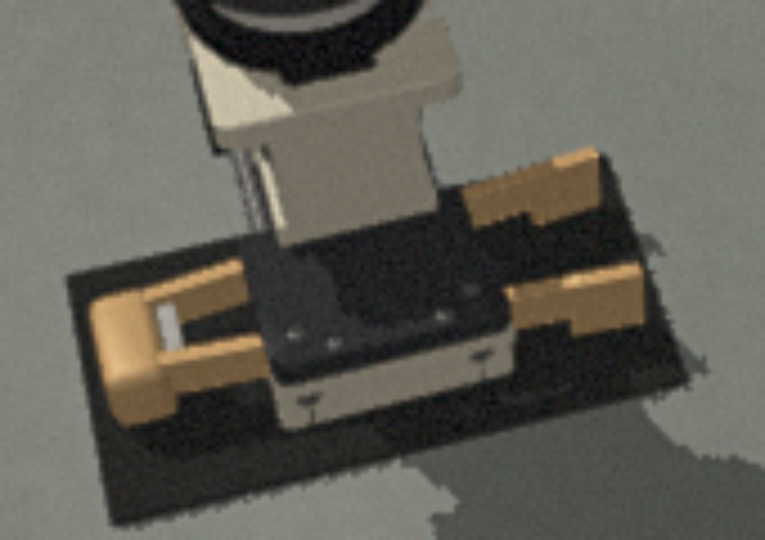

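Everything fits on the mat. I'll lower the last bit slowly.

Emit:
carry_out:
  series:
    - [[0, 0.3, 0], 0, 0.52]
    - [[0, 0.6, 0], 0, 0.52]
    - [[0, 0.9, 0], 0, 0.52]
    - [[0, 1, 0], 0, 0.52]
    - [[0, 1, 0], 0, 0.52]

```text
clock: 24.18
tcp_pos: [0.4685, 0.0141, 0.0084]
ee_rot: [0.563, 0.428, -0.428, -0.563]
ft_force: [-0.0, 0.3, 0.4]
opening: 0.048
```

Emit:
carry_out:
  series:
    - [[0, 0.3, 0], 0, 0.52]
    - [[0, 0.6, 0], 0, 0.52]
    - [[0, 0.8, 0], 0, 0.52]
    - [[0, 0.8, 0], 0, 0.52]
    - [[0, 0.8, 0], 0, 0.52]

```text
clock: 24.8
tcp_pos: [0.4685, 0.0141, 0.0081]
ee_rot: [0.563, 0.428, -0.428, -0.563]
ft_force: [-2.4, -0.5, 7.3]
opening: 0.0479
```

```bash
python3 -c "
from h import *
F=[]
for i in range(6):
  q=cap('side'); s=manip.read_state(); F.append(np.r_[s['tcp_pos'][2]*1000,s['ft_force'],s['moment']])
print(np.mean(F,0).round(3))
"
```

```text
[ 8.113 -1.774  0.154  7.471 -0.037  0.222 -0.013]
```

Emit:
carry_out:
  series:
    - [[0, -0.5, 0], 0, 0.52]
    - [[0, -0.5, 0], 0, 0.55]
    - [[0, -0.5, 0], 0, 0.58]
    - [[0, -0.5, 0], 0, 0.62]
    - [[0, -0.5, 0], 0, 0.7]

```text
clock: 25.72
tcp_pos: [0.4684, 0.0141, 0.0078]
ee_rot: [-0.563, -0.428, 0.428, 0.563]
ft_force: [-0.1, -0.5, 0.7]
opening: 0.0619
```

Emit:
carry_out:
  series:
    - [[0, 0, 0], 0, 0.9]
    - [[0, 0, 0], 0, 0.95]
    - [[0, 0, 0], 0, 0.95]
    - [[0, 0, 0], 0, 0.95]
    - [[0, -5, 0], 0, 0.95]

```text
clock: 26.35
tcp_pos: [0.4681, 0.0141, 0.013]
ee_rot: [-0.562, -0.428, 0.428, 0.563]
ft_force: [-0.4, -0.1, 0.3]
opening: 0.0875
```

```bash
python3 -c "
from h import *
w=cap('wrist','w15');q=cap('side')
cv2.imwrite('pics/c15.png',cv2.resize(q['img'][210:330,150:320,::-1],None,fx=4.5,fy=4.5))
go((.4685,.0145,.2),-15.5)
"
```

```text
t 26.45 tcp [0.4688 0.0141 0.0136] yaw -15.46 op 0.0873 F [ 0.9 -0.5  0.5] shift [   0.4 -186.4    0.2] roll 0.04
```

View pics/w15.png

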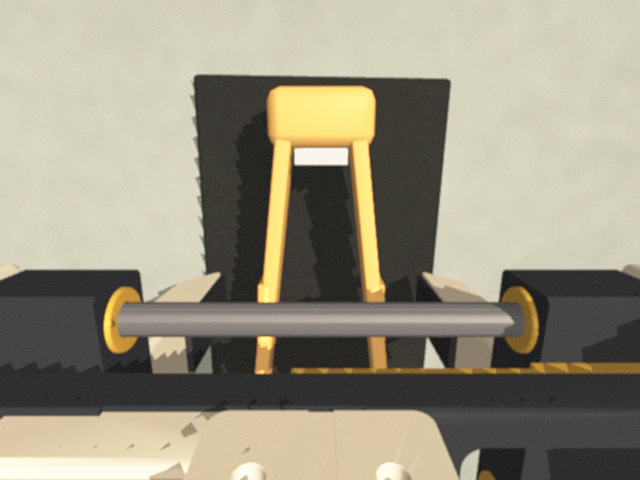

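Tongs are free and fully open between the fingers. Lift clear, then back off toward the base to see.

Emit:
carry_out:
  series:
    - [[0, -20, 0], 0, 0.95]
    - [[0, -60, 0], 0, 0.95]
    - [[0, -110, 0], 0, 0.95]
    - [[0, -160, 0], 0, 0.95]
    - [[0, -185, 0], 0, 0.95]

```text
clock: 27.08
tcp_pos: [0.4692, 0.014, 0.201]
ee_rot: [0.564, 0.429, -0.427, -0.562]
ft_force: [0.5, -0.3, -0.5]
opening: 0.0874
```

Emit:
carry_out:
  series:
    - [[0, 0, 40], 0, 0.95]
    - [[0, 0, 80], 0, 0.95]
    - [[0, 0, 100], 0, 0.95]
    - [[0, 0, 100], 0, 0.95]
    - [[0, 0, 100], 0, 0.95]

```text
clock: 27.7
tcp_pos: [0.373, 0.0405, 0.1983]
ee_rot: [0.563, 0.429, -0.428, -0.562]
ft_force: [-0.6, 1.0, -0.3]
opening: 0.0869
```

```bash
python3 -c "
from h import *
q=cap('side','s16');t=cap('top','t16')
go((.4685,.0145,.2),-15.5)
for p in (t,q):
  for n,z in (('lump_center',.029),('saucer_well',.02),('creamer',.04),('tongs_grip',.023)):
    r=models.recognise(p,n); print(n,[(round(x['score'],2),px2w(p,x['position'],z).round(3)) for x in r[:2]])
"
```

```text
t 27.8 tcp [0.3729 0.0405 0.198 ] yaw -15.48 op 0.0872 F [ 0.6  0.8 -0.1] shift [  0.5  -1.9 -99. ] roll 0.02
lump_center []
saucer_well [(0.71, array([0.566, 0.261, 0.02 ]))]
creamer [(0.8, array([ 0.794, -0.091,  0.04 ]))]
tongs_grip [(0.81, array([0.445, 0.038, 0.023]))]
lump_center [(0.79, array([0.549, 0.251, 0.029]))]
saucer_well [(0.75, array([0.565, 0.251, 0.02 ])), (0.69, array([0.551, 0.252, 0.02 ]))]
creamer [(0.92, array([ 0.793, -0.088,  0.04 ])), (0.68, array([ 0.453, -0.032,  0.04 ]))]
tongs_grip [(0.84, array([0.46 , 0.   , 0.023]))]
```

View pics/s16.png

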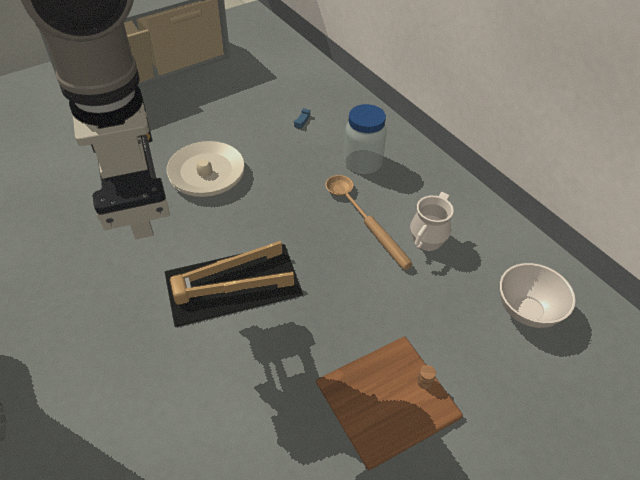

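View pics/t16.png

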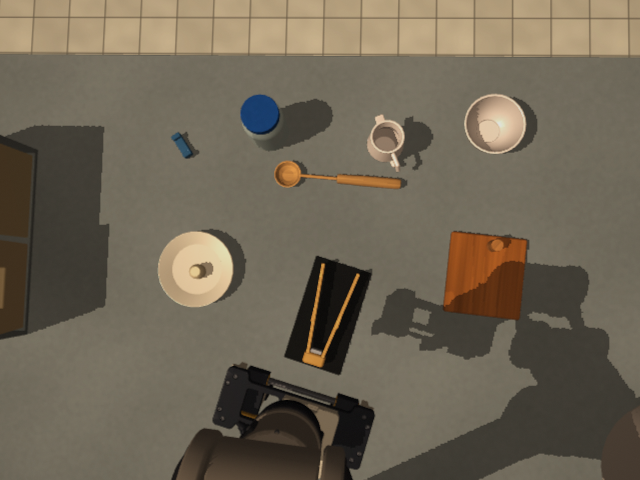

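```bash
python3 -c "
from h import *
print(ticket.hand_in())"
```

```text
the job is handed in; nothing more can be done
None
```

The rock sugar lump is in the flat middle of the top saucer, and the tongs are back on their rubber mat with the gripper clear. I picked it off the board with the tongs only. I handed the job in at about 28 s on the robot clock, within the 58 s limit; the hand-in gives no verdict.

**Last checks, from the side and top pictures:**
- **Lump:** it stands upright on the saucer floor, within about 1 cm of the centre. The network found it only in the side picture. It missed it in the top picture, but it is plain to see there at about (196, 271).
- **Tongs:** they lie flat and open, entirely on the mat.
- **Saucers and creamer:** the saucers look unmoved and the creamer is standing. The saucer network was up to about 15 mm off the rim I measured, and I trusted the rim.
- **Cork stopper:** it stayed on the board.

**One thing disagreed:** the lump touched the saucer floor about 3.5 mm lower than I had worked out. I lowered it in small steps until the wrist force showed about 3 to 4 N of contact, then released it. I felt the tongs onto the mat the same way, at about 7 N.

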